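# Show a finish sample under daylight

## Robot

A 6-joint arm with a two-finger parallel gripper is mounted at the origin on the work surface. World frame = base frame: x ahead of the robot, y to its left, z up, the work surface at z = 0. Lengths are in m, angles in degrees, forces in N, time in s.
With the tool pointing down it reaches from about 0.4 to 0.825 m from the base axis. Payload 7 kg.
Tool frame: the origin (TCP) lies midway between the tips of the shut fingers; the grasp point (between the pads) lies 19 mm behind it; z points along the fingers, y is the line along which they close (so a half turn about z gives the same grasp; the last joint's range is limited). The gripper opens to 88 mm and grips with 3 to 60 N. Pads are 19 mm wide; open, the fingers measure 130 mm over their backs; the gripper's body (78 mm by 193 mm) begins 47 mm behind the grasp point.
Start: joints at [-52.019, 20.546, 0.682, 0, -70.136, -16.507], TCP at [0.247, -0.628, 0.227] pointing down, gripper open.
Joint ranges: [-176.03, 176.03], [-82.01, 121.73], [-58.28, 71.71], [-173.87, 95.51], [-174.79, -0.11], [-173.66, 173.66]. Speed limits (degrees/s): [136.94, 136.94, 172.46, 180, 180, 180].

## Interface

Orientations are given as [roll, pitch, yaw] about the fixed x, y, z axes, in that order (R = Rz(yaw) Ry(pitch) Rx(roll)).
In Python, from plant import r, eyes, workorder gives the robot as it stands.
- The arm moves only by the tool step_arm, never from a script. Its argument "plan" is a list of rows, each a list of 5 numbers: the shift along the tool's x, y, z each as a share of 25 cm, from -1 to 1, then the turn about the tool's z as a share of 60 degrees, from -1 to 1, then the finger opening in mm, from 0 to 87.6. In form: [[x, y, z, turn, jaw], ...]. A call has 1 to 12 rows; each row is the pose to reach, as a shift and turn from the pose commanded when the call began, along the tool's axes at that moment; what a row does not reach only later rows make up. A row lasts 1/12 s, in which the tool goes at most 41.7 mm and 7.16 degrees, less where a joint would pass 70% of its speed; a pose out of reach is approached as far as the arm can. A call with a number of a shift or a turn outside -1 to 1 is refused whole. A call with a gripper value outside its range is refused whole. The fingers move at their own pace and stop on an object; "newtons" is the grip in N (left out, the last holds). Time passes only in rows, so rows that repeat a pose let the fingers close. It gives the time, the measured TCP pose, the force, the opening and the grip force at its end, in the units of the state.
- r.get_state(): the state, without advancing time (a new reading comes with each control period).
- eyes.capture(name): name is "scene" or "top" or "wrist"; returns the picture (400x640x3 uint8, red, green, blue); there is no depth.
- eyes.camera_model(name): a dict with "fov_y" (degrees; the focal length in pixels is half the picture's height over the tangent of half this angle, whatever the lens; pixels are square), "cx", "cy" (the principal point, pixels), "k1" (the pictures are not rectified: a ray, as slopes to the right and down, at radius r is drawn at 1 + k1 r^2 times it, then the intrinsics apply), "world_to_cam" (4x4, takes a point from world to camera coordinates); the wrist camera has in their place "hand_eye" (4x4, takes a point from camera to tool coordinates, whose origin is the TCP and whose axes are the flange's). Camera axes: x right, y up, looking along -z (the intrinsics and any distortion apply to the point x, -y, -z); pixel columns grow to the right and rows downward; lengths in m; the calibration is good to about 2 mm. A picture is of the moment at which its call begins: read the wrist's pose just before it. camera_model takes no time and is no camera call.
- workorder.close_job(): hands the job in; it is judged then, once.
The state is a dict: "time_s": time; "joints": joint angles; "qd": joint speeds; "joint_torque": joint torques, N m; "tcp_pos": TCP position; "eef_rot": TCP orientation; "contact_force": force on the tool from outside, world axes, zero at the start; "moment": the same for the moment, N m; "gripper_width": finger opening in m; "gripper_force": force on a finger pad.
Only numpy, scipy, OpenCV 4.12 (cv2) and the standard library are available. Lean on these libraries where they do the work, as an engineer would, in place of code of your own. Each camera call takes 0.05 s, during which the arm holds its last target. There are 200 camera calls.

## Task

Turn the work lamp's dial so its white pointer stands on the yellow daylight mark, and only then take the dark walnut sample tablet out of the rack: find its frosted label end by the small notched corner and grip the tablet by the plain stained part, so that the label end stays uncovered. Finish while still holding the tablet still in the gripper, the label over the middle of the grey mat and 10 to 25 cm above the bench, with the label side turned upwards (tipped 45 degrees or more from upright towards level). Leave the dove, the other two tablets and everything else on the bench where they are.

Things in the scene. Friction and masses are not known exactly. Their poses are not given: they have to be found in the camera images.
- dial (a joint): the lamp's rotary dial, vertical axis, turning in rad: 0 at its stop, grows CLOCKWISE seen from above, up to 4.2; its pointer stands on the yellow daylight mark at 2.60; starts 0.6 to 1.5 rad short of it; stays where left (friction 0.03 N m)
- dial_grip (a point): on the dial's axis, 12 mm below its top, turning with it; its x axis points level along the white pointer. The dial is a black pointer knob: an upright bar 42 mm long (x), 12 mm thick (y), 30 mm high, flat sides, top 60 mm above the bench, on a round skirt of radius 23 mm whose top is 32 mm above the bench
- lamp: grey work lamp, fixed, origin on the bench under the dial's axis; base 24 mm high at the dial; its x axis points to the post and LED panel (180 mm wide, up to 295 mm high), which stand 190 mm from the dial's axis on the side away from the mat; nothing of the lamp above its base is within 130 mm of that axis
- daylight_mark (a point): middle of the outer part of the yellow index bar printed on the lamp base, 45 mm from the dial's axis
- tablet_walnut: dark brown sample tablet, 120 mm long, 9 thick, 56 high, about 50 g, standing on its long edge in a rack slot. Origin: centre of its underside. x: along it to the frosted end; y: out of the face that bears the label; z: up to the edge with the notched corner (uppermost in the rack). x -60 to +20 mm is plain brown, +20 to +60 mm is the frosted end, pale white all round
- notch (a point): the square notch, 12 by 12 mm, in the walnut tablet's upper corner at the frosted end (x = 54, y = 0, z = 50 mm of the tablet). With the label facing you and the notched corner at the top, the frosted end is on your left
- label (a point): centre of the paper label (30 by 26 mm) on the frosted end's y face, at x = 40, y = 5, z = 22 mm of the tablet
- tablet_honey: yellow-brown sample tablet of the same make, in another slot; to be left there
- tablet_mahogany: red-brown sample tablet of the same make, in another slot; to be left there
- rack: beech rack, fixed, 130 mm (x) by 200 mm (y), origin under its centre, at any yaw. Three slots along its x at y = -70, 0, +70 mm, 11.6 mm wide, 14 mm deep; slot floor 10 mm and rail tops 24 mm above the bench, tablets' tops at 66 mm. The tablets stand upright and lift straight out
- mat: grey matching mat, fixed, 200 mm (x) by 160 mm (y), 3 mm thick, origin under its centre
- dove: carved olive-wood dove standing on the far half of the mat, about 130 mm long, 60 mm wide and 90 mm high, origin under its round foot
- wax_tin: round brass-coloured tin, 72 mm across, 45 mm high, on the bench beyond the mat
- varnish_jar: amber glass varnish jar with a black cap, 60 mm across, 70 mm high, behind the rack on the left of the bench
- brush: wooden brush, 200 mm long, lying between the robot and the mat
- gouge: carving gouge, 230 mm long, 28 mm thick, lying beyond the mat
- carved_blank: rough olive-wood blank, 70 by 50 mm, 80 mm high, between the robot and the lamp
There are look-alikes about, which are no part of the job. What is shaped like the tablet_walnut but green is not meant. What is shaped like the dove but pink is not meant.

How it is judged (in metres and radians):
On the way, in this order (a step that is already met when the one before it is completed fails the run):
1. the dial's pointer stands on the daylight mark (within 7 degrees) while the walnut tablet is still in its slot (value of joint dial between 2.48 and 2.72 rad and distance of tablet_walnut from where it was at the start of the episode below 0.01 m), for 0.3 s.
2. the walnut tablet is lifted clear of the rack (height (world z) of tablet_walnut above 0.04 m and contact force between tablet_walnut and the fingers above 0.3 N), for 0.2 s.
At the end, for the whole second after the job is handed in: dial within 0.12 rad of the mark; walnut tablet held still, gripped at or behind x = 10 mm of the tablet, its label face within 0.96 rad of straight up, label centre within 80 mm of the mat's centre seen from above and 90 to 270 mm above the bench; not touching dove or rack (value of joint dial between 2.48 and 2.72 rad and contact force between tablet_walnut and the fingers above 0.3 N and x of the grasp point in the frame of tablet_walnut below 0.01 m and angle between tablet_walnut's own y axis and vertical below 0.96 rad and horizontal distance between label and mat below 0.08 m and height (world z) of label between 0.09 and 0.27 m and height (world z) of tablet_walnut above 0.05 m and linear speed of tablet_walnut below 0.03 m/s and contact force between tablet_walnut and dove below 0.1 N and contact force between tablet_walnut and rack below 0.1 N); the arm keeps its last pose, push and grip.
It fails at once if the dove is pushed more than 20 mm or tipped over (distance of dove from where it was at the start of the episode above 0.02 m or angle between dove's own z axis and vertical above 0.35 rad).
It fails at once if another sample tablet is moved more than 20 mm (distance of any of tablet_honey, tablet_mahogany from where it was at the start of the episode above 0.02 m).
It fails at once if another thing on the bench is moved more than 30 mm (distance of any of wax_tin, varnish_jar, brush, gouge, carved_blank from where it was at the start of the episode above 0.03 m).
It also fails if it takes over 58 s, if anything falls off the work surface, if the arm or the gripper's body presses on something with over 40 N, if the wrist force passes 120 N, or if a joint passes its speed limit or range.

## Working session

There is one attempt and no reset: what is moved stays moved. The work goes in short steps, Python scripts to look and compute and a tool call to move; the robot and the scene stay as the last step left them, time stands still between calls to the robot, and variables do not carry over. Pictures are saved under pics/ and viewed, at most 10 in all, crops included, and the job is handed in when it is done.

Besides the shell and the picture viewer there is one more tool, called after "Emit:" in YAML: its name, and indented under it one key for each argument. step_arm: Moves the arm, as the interface text tells. Its arguments: {"type":"object","properties":{"plan":{"type":"array"},"newtons":{"type":"number"}},"required":["plan"]}

```bash
mkdir -p pics; ls; python3 - <<'E'
from plant import r,eyes,workorder
import cv2,numpy as np
for n in ("scene","top"):
    cv2.imwrite(f"pics/{n}0.png",eyes.capture(n)[:,:,::-1]); m=eyes.camera_model(n)
    print(n,{k:(np.round(v,4).tolist()) for k,v in m.items()})
print(eyes.camera_model("wrist")); s=r.get_state(); print(s)
E
```

```text
pics
scene {'fov_y': 51.1398, 'cx': 323.997, 'cy': 191.5344, 'k1': -0.0529, 'world_to_cam': [[0.4375, 0.8989, 0.0237, -0.264], [-0.4828, 0.2126, 0.8495, 0.1908], [0.7586, -0.3831, 0.5271, -1.5037], [0.0, 0.0, 0.0, 1.0]]}
top {'fov_y': 47.2818, 'cx': 318.3684, 'cy': 198.3985, 'k1': -0.0826, 'world_to_cam': [[0.0197, -0.9998, 0.0018, 0.0328], [0.9941, 0.0198, 0.1068, -0.5517], [-0.1068, -0.0003, 0.9943, -1.1289], [0.0, 0.0, 0.0, 1.0]]}
{'fov_y': 61.88366780111797, 'cx': 317.5089175253825, 'cy': 194.08412121029778, 'k1': -0.059545044107432187, 'hand_eye': array([[ 1.42492731e-03,  9.67064227e-01,  2.54528486e-01,
         6.86215222e-02],
       [ 9.99998732e-01, -1.55903050e-03,  3.25138957e-04,
        -6.85145262e-04],
       [ 7.11247928e-04,  2.54527700e-01, -9.67065222e-01,
        -1.58372560e-01],
       [ 0.00000000e+00,  0.00000000e+00,  0.00000000e+00,
         1.00000000e+00]])}
{'time_s': 0.1, 'joints': array([-5.20178855e+01,  2.05860546e+01,  6.39778284e-01, -1.70417153e-02,
       -7.01351639e+01, -1.65054991e+01]), 'qd': array([ 0.0577881 , -0.09733853,  0.18879809,  0.05960779, -0.04191952,
        0.05295706]), 'joint_torque': array([-2.15416549e-03, -5.84163165e+01,  2.93753135e+01,  7.01555416e+00,
        1.01792993e-02, -6.19488196e-05]), 'tcp_pos': array([ 0.24693464, -0.6277529 ,  0.2257387 ]), 'eef_rot': array([ 1.79917364e+02, -7.77868152e-03, -1.58529181e+02]), 'contact_force': array([0.4826933 , 0.11379341, 0.30558603]), 'moment': array([ 0.01400727,  0.00606057, -0.0182821 ]), 'gripper_force': 0.0, 'gripper_width': 0.08757388846376213}
```

View pics/top0.png

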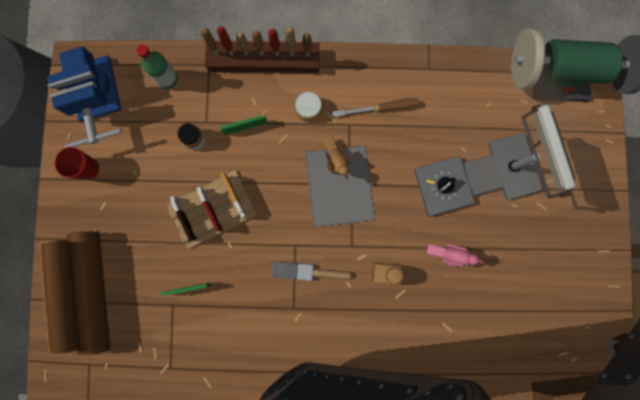

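View pics/scene0.png

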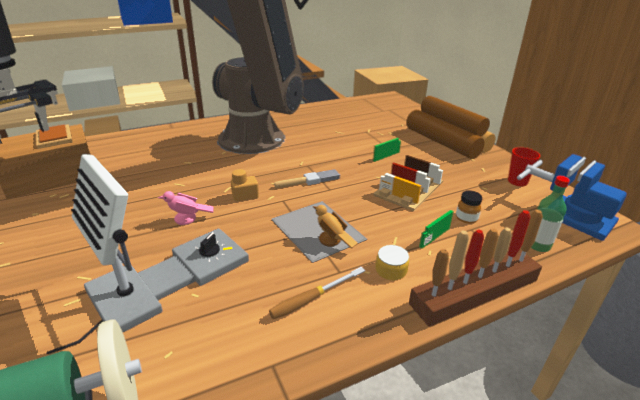

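The top view shows the dial near (446,185), the mat at (340,186), the dove at (337,158) and the rack at about (212,210). The rack holds a dark tablet at (181,218), a red-brown one at (208,210) and a yellow-brown one at (235,195). Look-alikes are the green tablets at (243,125) and (186,289), and the pink dove at (456,256). By the description I choose the dark one at (181,218), and I'll check it in close crops.

```bash
cat > h.py <<'E'
import numpy as np,cv2
from plant import r,eyes,workorder
from scipy.spatial.transform import Rotation as R
def cam(n,s=None):
    m=eyes.camera_model(n)
    if n=="wrist":
        T=np.eye(4);T[:3,:3]=R.from_euler("xyz",s["eef_rot"],degrees=True).as_matrix();T[:3,3]=s["tcp_pos"]
        C=T@m["hand_eye"]
    else: C=np.linalg.inv(m["world_to_cam"])
    f=200/np.tan(np.radians(m["fov_y"]/2))
    K=np.array([[f,0,m["cx"]],[0,f,m["cy"]],[0,0,1.]])
    return C,K,np.array([m["k1"],0,0,0.])
def ray(c,uv):
    C,K,D=c
    p=cv2.undistortPoints(np.array(uv,float).reshape(-1,1,2),K,D)[:,0]
    return C[:3,3],np.c_[p[:,0],-p[:,1],-np.ones(len(p))]@C[:3,:3].T
def plane(c,uv,z):
    o,d=ray(c,uv); return o+d*((z-o[2])/d[:,2])[:,None]
def proj(c,P):
    C,K,D=c; q=(np.atleast_2d(P)-C[:3,3])@C[:3,:3]
    return cv2.projectPoints(q*[1,-1,-1],np.zeros(3),np.zeros(3),K,D)[0][:,0]
def shot(n):
    s=r.get_state(); im=eyes.capture(n)[:,:,::-1].copy(); return im,cam(n,s),s
E
python3 - <<'E'
from h import *
t=cv2.imread("pics/top0.png");s=cv2.imread("pics/scene0.png")
z=lambda i,x,y,w,h:cv2.resize(i[y:y+h,x:x+w],(400,300),interpolation=cv2.INTER_CUBIC)
cv2.imwrite("pics/c1.png",np.vstack([np.hstack([z(t,160,165,108,81),z(t,410,150,80,60)]),np.hstack([z(s,370,145,88,66),z(s,170,220,88,66)])]))
c=cam("top")
for n,u,h in (("mat",(340,186),.003),("dove",(337,158),.05),("dial",(446,185),.06),("rack",(212,210),.03),("wal",(181,218),.066),("mah",(208,210),.066),("hon",(235,195),.066)): print(n,plane(c,u,h).round(3))
hs=cv2.cvtColor(t,cv2.COLOR_BGR2HSV)
E
```

```text
mat [[ 0.587 -0.012  0.003]]
dove [[ 0.652 -0.001  0.05 ]]
dial [[ 0.588 -0.274  0.06 ]]
rack [[0.516 0.313 0.03 ]]
wal [[0.492 0.381 0.066]]
mah [[0.513 0.315 0.066]]
hon [[0.551 0.249 0.066]]
```

View pics/c1.png

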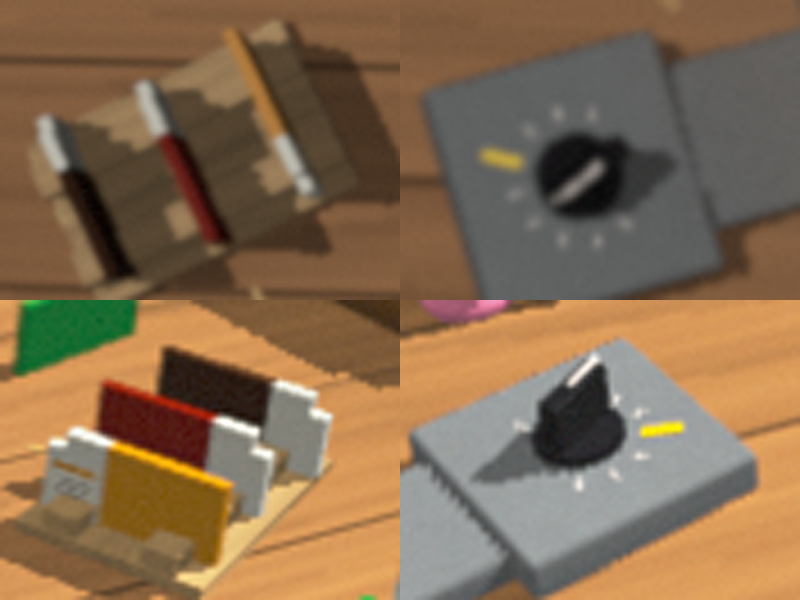

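The crops show the walnut's white frosted end at its far (+x) end, with the notch uppermost. By the handedness rule its label faces +y, to the left. On the dial, the white line's lower-left end is about 1 rad counter-clockwise of the yellow mark, which matches the starting range. The tool only ever points down, so I'll lift the tablet, stand it on free bench, topple it label-up, and re-grip it across its 56 mm width. The dial comes first.

Emit:
step_arm:
  plan:
    - [-0.13,0.1,0,-0.11,87.6]
    - [-0.27,0.2,0,-0.22,87.6]
    - [-0.4,0.3,0,-0.33,87.6]
    - [-0.53,0.4,0,-0.44,87.6]
    - [-0.67,0.5,0,-0.55,87.6]
    - [-0.8,0.6,0,-0.66,87.6]
    - [-0.8,0.6,0,-0.77,87.6]
    - [-0.8,0.6,0,-0.88,87.6]
    - [-0.8,0.6,0,-1,87.6]
    - [-0.8,0.6,0,-1,87.6]
  newtons: 20

```text
time_s: 0.93
tcp_pos: [0.3785, -0.4147, 0.2264]
eef_rot: [180.0, 0.0, -98.1]
contact_force: [-0.1, 0.7, -0.4]
gripper_width: 0.0876
gripper_force: 0.0
```

```bash
cat >> h.py <<'E'
def togo(x,y,z,yaw=None):
    s=r.get_state(); M=R.from_euler("xyz",s["eef_rot"],degrees=True).as_matrix()
    d=M.T@(np.array([x,y,z])-s["tcp_pos"])/.25
    t=None if yaw is None else -((yaw-s["eef_rot"][2]+180)%360-180)/60
    print("at",s["tcp_pos"].round(4),s["eef_rot"].round(1),"shares",d.round(3),"turn",t if t is None else round(t,3), "t",round(s["time_s"],2),"J6",s["joints"][5].round(0))
E
python3 -c "
from h import *
togo(.588,-.274,.227,-51)"
```

```text
at [ 0.3785 -0.4147  0.2264] [180.    0.  -98.1] shares [-0.676 -0.75  -0.003] turn -0.786 t 0.93 J6 20.0
```

Emit:
step_arm:
  plan:
    - [-0.1,-0.12,0,-0.1,87.6]
    - [-0.2,-0.23,0,-0.2,87.6]
    - [-0.3,-0.34,0,-0.3,87.6]
    - [-0.4,-0.45,0,-0.4,87.6]
    - [-0.5,-0.56,0,-0.5,87.6]
    - [-0.6,-0.67,0,-0.6,87.6]
    - [-0.68,-0.75,0,-0.7,87.6]
    - [-0.68,-0.75,0,-0.79,87.6]
    - [-0.68,-0.75,0,-0.79,87.6]
    - [-0.68,-0.75,0,-0.79,87.6]

```text
time_s: 1.77
tcp_pos: [0.5886, -0.275, 0.2259]
eef_rot: [180.0, 0.1, -51.5]
contact_force: [0.2, -0.6, 0.0]
gripper_width: 0.0877
gripper_force: 0.0
```

```bash
python3 - <<'E'
from h import *
im,c,s=shot("wrist"); cv2.imwrite("pics/w1.png",im); np.save("w1.npy",np.r_[s["tcp_pos"],s["eef_rot"]])
hs=cv2.cvtColor(im,cv2.COLOR_BGR2HSV)
y=cv2.inRange(hs,(20,120,100),(35,255,255)); n,l,st,ce=cv2.connectedComponentsWithStats(y)
for i in range(1,n):
    if st[i,4]>60: print("yel",st[i],ce[i].round(1),plane(c,ce[i],.0245).round(4))
w=cv2.inRange(hs,(0,0,150),(180,60,255)); n,l,st,ce=cv2.connectedComponentsWithStats(w)
for i in range(1,n):
    if st[i,4]>60:
        pts=np.argwhere(l==i)[:,::-1].astype(np.float32); vx,vy,x0,y0=cv2.fitLine(pts,cv2.DIST_L2,0,.01,.01).ravel()
        p=plane(c,[(x0,y0),(x0+20*vx,y0+20*vy)],.06); d=p[1]-p[0]
        print("wh",st[i],ce[i].round(1),p[0].round(4),np.degrees(np.arctan2(d[1],d[0])).round(1))
E
```

```text
yel [ 78 170  19  13 140] [ 86.3 177. ] [[ 0.7891 -0.1074  0.0245]]
yel [284 181  16  14  93] [291.6 187.7] [[ 0.5988 -0.2431  0.0245]]
yel [121 239  30  57 780] [132.6 267.7] [[ 0.6893 -0.0435  0.0245]]
yel [502 272  13  24  95] [509.9 284.3] [[ 0.314  -0.3136  0.0245]]
wh [ 313    0  156   59 3638] [406.7  21.7] [ 0.6151 -0.4384  0.06  ] -150.6
wh [ 326   14   76   68 1918] [363.8  47. ] [ 0.6312 -0.3972  0.06  ] -167.8
wh [ 260   93   70   73 2120] [291.7 130.5] [ 0.6363 -0.2965  0.06  ] -82.4
wh [266 167  13  13  83] [272.6 173.6] [ 0.6255 -0.2513  0.06  ] -101.6
wh [319 169   7  30  95] [321.1 183.8] [ 0.5815 -0.2732  0.06  ] 136.6
wh [ 69 181  18  36 216] [ 77.8 198.8] [ 0.7697 -0.1028  0.06  ] -80.4
wh [155 242  15   9  70] [160.1 247.3] [ 0.672  -0.1122  0.06  ] -161.2
wh [ 196  284   88   36 1808] [239.1 306.5] [ 0.565  -0.1067  0.06  ] -147.0
wh [444 284  15  26 249] [449.8 296.7] [ 0.3889 -0.2623  0.06  ] 146.4
```

View pics/w1.png

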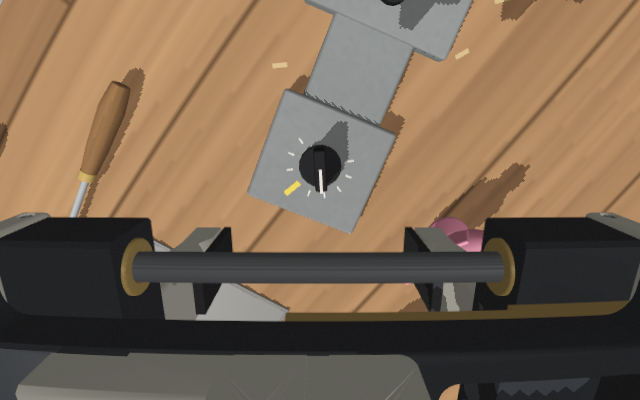

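```bash
python3 - <<'E'
from h import *
im=cv2.imread("pics/w1.png"); a=np.load("w1.npy"); c=cam("wrist",dict(tcp_pos=a[:3],eef_rot=a[3:]))
for v in (35,45,55):
    b=(im[135:215,280:360].max(2)<v).astype(np.uint8); n,l,st,ce=cv2.connectedComponentsWithStats(b); i=1+st[1:,4].argmax(); x,y,w,h=st[i,:4]; print(v,st[i])
    e=plane(c,[(280+x,135+y+h*.6),(280+x+w-1,135+y+h*.6)],.032); print(e.round(4), e.mean(0).round(4),np.linalg.norm(e[1]-e[0]).round(4))
y=cv2.inRange(cv2.cvtColor(im,cv2.COLOR_BGR2HSV),(20,120,100),(35,255,255)); y[:,:270]=0;y[:,310:]=0;y[:170]=0;y[205:]=0
p=plane(c,np.argwhere(y)[:,::-1],.0242); vx=cv2.fitLine(p[:,:2].astype(np.float32),cv2.DIST_L2,0,.001,.001).ravel(); print(vx,np.degrees(np.arctan2(vx[1],vx[0])))
w=(im[160:205,312:332].min(2)>140); q=np.argwhere(w)[:,::-1]+[312,160]; P=plane(c,q,.06); u=np.array([np.cos(np.radians(136.6)),np.sin(np.radians(136.6))]); t=P[:,:2]@u; print("line extent",t.min(),t.max(), "axis along", t.max()-.021, "mean perp",(P[:,:2]@[-u[1],u[0]]).mean())
for A in ((.5891,-.2804),(.5862,-.2777)): print(A,np.dot(A,u),proj(c,[*A,.06]),proj(c,[*A,.032]))
E
```

```text
35 [ 23  10  38  45 524]
[[ 0.6005 -0.2663  0.032 ]
 [ 0.5694 -0.2911  0.032 ]] [ 0.585  -0.2787  0.032 ] 0.0397
45 [  19   10   42   46 1262]
[[ 0.6034 -0.2631  0.032 ]
 [ 0.569  -0.2906  0.032 ]] [ 0.5862 -0.2769  0.032 ] 0.044
55 [  19   10   42   46 1324]
[[ 0.6034 -0.2631  0.032 ]
 [ 0.569  -0.2906  0.032 ]] [ 0.5862 -0.2769  0.032 ] 0.044
[ 0.2063847   0.9784709   0.59872895 -0.24303399] 78.089424
line extent -0.625137642889853 -0.5879592455261513 axis along -0.6089592455261513 mean perp -0.20193104740800047
(0.5891, -0.2804) -0.6206844766985621 [[319.65878947 173.52542072]] [[319.46444851 168.41690103]]
(0.5862, -0.2777) -0.6167222738735744 [[320.23682058 177.40567497]] [[319.99928046 172.0167358 ]]
```

```bash
python3 -c "
from h import *
togo(.587,-.278,.13,-43.5)"
```

```text
at [ 0.5883 -0.2754  0.2262] [180.    0.  -51.5] shares [0.005 0.01  0.385] turn -0.133 t 1.82 J6 46.0
```

Emit:
step_arm:
  plan:
    - [0,0.01,0.13,-0.07,87.6]
    - [0,0.01,0.26,-0.13,87.6]
    - [0,0.01,0.38,-0.13,87.6]
    - [0,0.01,0.38,-0.13,87.6]
    - [0,0.01,0.38,-0.13,87.6]

```text
time_s: 2.23
tcp_pos: [0.5854, -0.2774, 0.1309]
eef_rot: [179.9, 0.1, -43.6]
contact_force: [0.2, -0.2, 0.4]
gripper_width: 0.0878
gripper_force: 0.0
```

```bash
cat > dial.py <<'E'
from h import *
import sys
im,c,s=shot("wrist"); n=sys.argv[1]; cv2.imwrite(f"pics/{n}.png",im)
A=np.array([.587,-.278])
def near(mask,z,lo,hi,A):
    q=np.argwhere(mask)[:,::-1]; P=plane(c,q,z)[:,:2]; d=np.linalg.norm(P-A,axis=1); return P[(d>lo)&(d<hi)]
hs=cv2.cvtColor(im,cv2.COLOR_BGR2HSV)
Y=near(cv2.inRange(hs,(20,110,90),(35,255,255)),.0242,.02,.06,A)
W=near(im.min(2)>140,.06,0,.024,A)
def ext(P,t):
    vx,vy,x,y=cv2.fitLine(P.astype(np.float32),cv2.DIST_L2,0,.0005,.001).ravel(); v=np.array([vx,vy]); k=(P-[x,y])@v
    print(t,len(P),"mid",round(float(x),4),round(float(y),4),"ang",np.degrees(np.arctan2(vy,vx)).round(1),"ext",k.min().round(4),k.max().round(4)); return np.array([x,y]),v
y0,v=ext(Y,"yellow"); w0,u=ext(W,"white")
k=np.linalg.solve(np.c_[u,-v],y0-w0); print("crossing",(w0+k[0]*u).round(4),"dist to yellow",abs(k[1]).round(4),"to white",k[0].round(4))
for cx in (w0+t*u for t in (k[0],-.004*np.sign(w0@u),)): pass
togo(*A,.036,np.degrees(np.arctan2(u[1],u[0])))
E
python3 dial.py w2
```

```text
yellow 169 mid 0.5987 -0.2431 ang 77.4 ext -0.0101 0.0102
white 1366 mid 0.5802 -0.2712 ang 42.6 ext -0.0234 0.0238
crossing [ 0.5956 -0.2571] dist to yellow 0.0143 to white 0.0208
at [ 0.587  -0.2776  0.1329] [180.   -0.  -43.5] shares [0.001 0.001 0.387] turn -1.434 t 2.28 J6 55.0
```

View pics/w2.png

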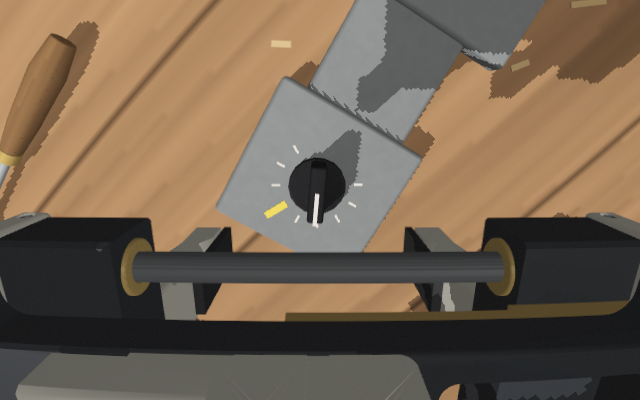

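The view shows the dial skirt centred near (317,185), the pointer line from (317,195) to (315,226), and the yellow bar at (276,210). I'll isolate the pointer line.

```bash
python3 - <<'E'
import re
t=open("dial.py").read()
t=t.replace('W=near(im.min(2)>140,.06,0,.024,A)','''n_,l_,st_,ce_=cv2.connectedComponentsWithStats(((im.min(2)>170)).astype(np.uint8))
px=proj(c,[*A,.06])[0]
best=[i for i in range(1,n_) if st_[i,4]>40 and np.linalg.norm(ce_[i]-px)<30]; print([(st_[i].tolist()) for i in best])
W=plane(c,np.argwhere(l_==max(best,key=lambda i:st_[i,4]))[:,::-1],.06)[:,:2]''')
t=re.sub(r"for cx in.*\n","",t)
open("dial.py","w").write(t)
E
python3 dial.py w3
```

```text
[[314, 195, 7, 35, 139]]
yellow 164 mid 0.5987 -0.2431 ang 77.9 ext -0.0098 0.0101
white 139 mid 0.5826 -0.2739 ang -46.6 ext -0.0128 0.0131
crossing [ 0.5903 -0.282 ] dist to yellow 0.0398 to white 0.0112
at [ 0.5878 -0.2776  0.1339] [-180.    -0.2  -43.5] shares [-0.002  0.004  0.392] turn 0.052 t 2.33 J6 55.0
```

```bash
python3 -c "
from h import *
togo(.588,-.2795,.037,-46.6)"
```

```text
at [ 0.5878 -0.2776  0.1339] [-180.    -0.2  -43.5] shares [0.005 0.005 0.388] turn 0.052 t 2.33 J6 55.0
```

Emit:
step_arm:
  plan:
    - [0.005,0.005,0.1,0.05,60]
    - [0.005,0.005,0.2,0.05,50]
    - [0.005,0.005,0.3,0.05,40]
    - [0.005,0.005,0.38,0.05,40]
    - [0.005,0.005,0.38,0.05,40]
    - [0.005,0.005,0.38,0.05,0]
    - [0.005,0.005,0.38,0.05,0]
    - [0.005,0.005,0.38,0.05,0]
    - [0.005,0.005,0.38,0.05,0]
    - [0.005,0.005,0.38,0.05,0]
    - [0.005,0.005,0.38,0.05,0]
  newtons: 15

```text
time_s: 3.25
tcp_pos: [0.5875, -0.2784, 0.0375]
eef_rot: [-180.0, -0.1, -46.3]
contact_force: [-0.3, -0.3, 0.7]
gripper_width: 0.0196
gripper_force: 0.0
```

Emit:
step_arm:
  plan:
    - [0,0,0,0,0]
    - [0,0,0,0,0]
    - [0,0,0,0,0]
    - [0,0,0,0,0]

```text
time_s: 3.58
tcp_pos: [0.5874, -0.2782, 0.037]
eef_rot: [-180.0, -0.0, -46.3]
contact_force: [-0.8, 2.3, 4.1]
gripper_width: 0.0122
gripper_force: 15.0
```

Emit:
step_arm:
  plan:
    - [0,0,0,0.1,0]
    - [0,0,0,0.2,0]
    - [0,0,0,0.3,0]
    - [0,0,0,0.4,0]
    - [0,0,0,0.5,0]
    - [0,0,0,0.6,0]
    - [0,0,0,0.7,0]
    - [0,0,0,0.8,0]
    - [0,0,0,0.88,0]
    - [0,0,0,0.925,0]
    - [0,0,0,0.925,0]
    - [0,0,0,0.925,0]

```text
time_s: 4.58
tcp_pos: [0.5913, -0.2772, 0.0371]
eef_rot: [-179.6, 0.1, -101.8]
contact_force: [11.4, 7.1, -1.5]
gripper_width: 0.012
gripper_force: 15.0
```

Emit:
step_arm:
  plan:
    - [0,0,0,0,40]
    - [0,0,0,0,40]
    - [0,0,0,0,40]
    - [0,0,0,0,40]
    - [0,0,-0.1,0,40]
    - [0,0,-0.2,0,60]
    - [0,0,-0.3,0,60]
    - [0,0,-0.4,0,60]
    - [0,0,-0.4,0,60]
    - [0,0,-0.4,0,60]

```text
time_s: 5.42
tcp_pos: [0.5875, -0.2788, 0.1383]
eef_rot: [-179.8, 0.0, -101.8]
contact_force: [0.2, -0.0, -1.1]
gripper_width: 0.0596
gripper_force: 0.0
```

```bash
python3 dial.py w4
```

```text
[[312, 198, 4, 31, 124]]
yellow 115 mid 0.599 -0.2407 ang 76.4 ext -0.0095 0.0074
white 124 mid 0.5923 -0.2719 ang 78.1 ext -0.0116 0.0118
crossing [ 0.5987 -0.2417] dist to yellow 0.0011 to white 0.0309
at [ 0.5866 -0.2784  0.1367] [-180.     0.  -101.9] shares [-0.002 -0.001  0.403] turn -2.999 t 5.47 J6 -4.0
```

View pics/w4.png

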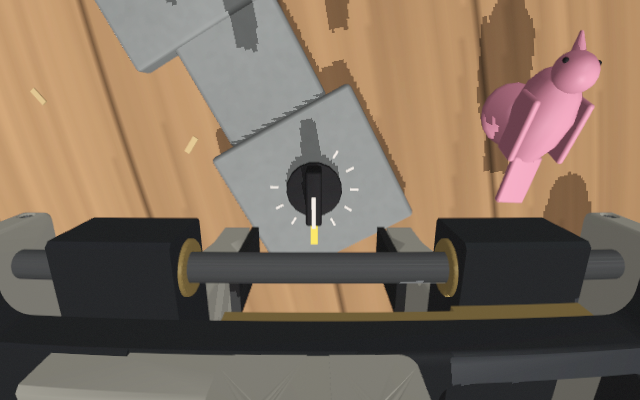

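The pointer line at x≈313 is now in line with the yellow bar at (314,236). The measured angles are 78° and about 77°, so the dial is set. Next I go to the rack.

Emit:
step_arm:
  plan:
    - [0,0,-0.16,-0.1,60]
    - [-0.1,0,-0.3,-0.2,60]
    - [-0.25,0,-0.4,-0.3,60]
    - [-0.4,0,-0.4,-0.42,60]
    - [-0.55,0,-0.4,-0.53,60]
    - [-0.7,0,-0.4,-0.64,60]
    - [-0.85,0,-0.4,-0.75,60]
    - [-1,0,-0.4,-0.86,60]
    - [-1,0,-0.4,-1,60]
    - [-1,0,-0.4,-1,60]

```text
time_s: 6.3
tcp_pos: [0.6378, -0.0316, 0.2346]
eef_rot: [179.9, 0.1, -41.3]
contact_force: [0.8, -0.5, -0.2]
gripper_width: 0.0601
gripper_force: 0.0
```

```bash
python3 -c "
from h import *
togo(.47,.375,.25,24)"
```

```text
at [ 0.6378 -0.0316  0.2346] [ 1.799e+02  1.000e-01 -4.130e+01] shares [-1.578 -0.778 -0.06 ] turn -1.089 t 6.3 J6 34.0
```

Emit:
step_arm:
  plan:
    - [-0.15,-0.07,-0.06,-0.1,60]
    - [-0.3,-0.14,-0.06,-0.2,60]
    - [-0.45,-0.21,-0.06,-0.3,60]
    - [-0.6,-0.28,-0.06,-0.42,60]
    - [-0.75,-0.35,-0.06,-0.53,60]
    - [-0.9,-0.42,-0.06,-0.64,60]
    - [-1,-0.52,-0.06,-0.75,60]
    - [-1,-0.64,-0.06,-0.86,60]
    - [-1,-0.78,-0.06,-0.97,60]
    - [-1,-0.78,-0.06,-1,60]

```text
time_s: 7.13
tcp_pos: [0.5843, 0.281, 0.2489]
eef_rot: [179.9, 0.1, 18.4]
contact_force: [0.1, 0.9, -0.8]
gripper_width: 0.0603
gripper_force: 0.0
```

```bash
python3 -c "
from h import *
togo(.47,.375,.25,24)"
```

```text
at [0.5843 0.281  0.2489] [1.799e+02 1.000e-01 1.840e+01] shares [-0.315 -0.501 -0.005] turn -0.093 t 7.13 J6 66.0
```

Emit:
step_arm:
  plan:
    - [-0.08,-0.13,0,-0.09,60]
    - [-0.16,-0.26,0,-0.09,60]
    - [-0.24,-0.39,0,-0.09,60]
    - [-0.32,-0.5,0,-0.09,60]
    - [-0.32,-0.5,0,-0.09,60]
    - [-0.32,-0.5,0,-0.09,60]

```text
time_s: 7.63
tcp_pos: [0.466, 0.3721, 0.2508]
eef_rot: [180.0, 0.1, 23.5]
contact_force: [1.0, 0.2, -0.3]
gripper_width: 0.0601
gripper_force: 0.0
```

```bash
python3 - <<'E'
from h import *
im,c,s=shot("wrist"); cv2.imwrite("pics/w5.png",im); np.save("w5.npy",np.r_[s["tcp_pos"],s["eef_rot"]]); togo(.47,.375,.25,24)
E
```

```text
at [0.4668 0.3716 0.2509] [1.80e+02 1.00e-01 2.35e+01] shares [ 0.017 -0.008  0.004] turn -0.009 t 7.68 J6 56.0
```

View pics/w5.png

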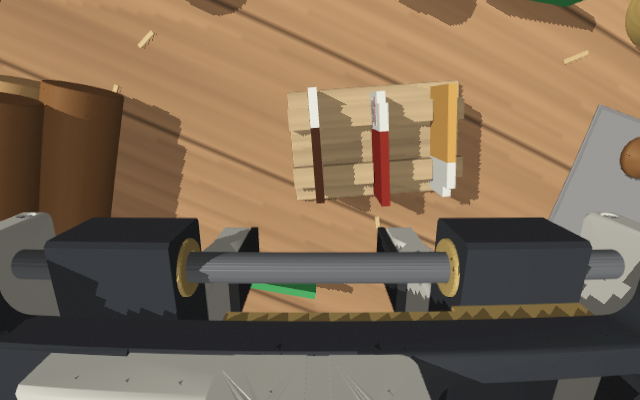

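The walnut tablet's dark part runs from (315,128) to (320,203), and its white frosted end reaches (313,88). Now its pose at z=66 mm.

```bash
python3 - <<'E'
from h import *
im=cv2.imread("pics/w5.png"); a=np.load("w5.npy"); c=cam("wrist",dict(tcp_pos=a[:3],eef_rot=a[3:]))
roi=np.zeros((400,640),bool); roi[80:207,303:330]=1
dk=(im.max(2)<90)&roi; wh=(im.min(2)>150)&roi
for n,m in (("dark",dk),("white",wh)):
    l=cv2.connectedComponentsWithStats(m.astype(np.uint8)); i=1+l[2][1:,4].argmax(); print(n,l[2][i])
    P=plane(c,np.argwhere(l[1]==i)[:,::-1],.066)[:,:2]; vx,vy,x,y=cv2.fitLine(P.astype(np.float32),cv2.DIST_L2,0,.0005,.001).ravel()
    v=np.array([vx,vy]); v*=np.sign(v[0]); k=(P-[x,y])@v; w=(P-[x,y])@[-v[1],v[0]]
    print("ang",np.degrees(np.arctan2(v[1],v[0])),"ends",([x,y]+k.min()*v).round(4),([x,y]+k.max()*v).round(4),"len",np.ptp(k).round(4),"wid",np.ptp(w).round(4))
# near-top corner of dark lower end and boundary
c2=cam("top");print("top",plane(c2,(181,218),.066))
E
```

```text
dark [311 128  14  75 603]
ang 27.812815 ends [0.4386 0.3558] [0.508  0.3924] len 0.0784 wid 0.0087
white [308  87  11  41 380]
ang 27.362766 ends [0.5085 0.3929] [0.5436 0.4111] len 0.0396 wid 0.0094
top [[0.49173582 0.3807959  0.066     ]]
```

```bash
python3 -c "
from h import *
togo(.486,.381,.033,27.7)"
```

```text
at [0.4668 0.3716 0.2509] [1.80e+02 1.00e-01 2.35e+01] shares [ 0.087 -0.005  0.871] turn -0.071 t 7.68 J6 56.0
```

Emit:
step_arm:
  plan:
    - [0.09,-0.005,0.15,-0.07,40]
    - [0.09,-0.005,0.3,-0.07,40]
    - [0.09,-0.005,0.45,-0.07,40]
    - [0.09,-0.005,0.55,-0.07,40]
    - [0.09,-0.005,0.62,-0.07,40]
    - [0.09,-0.005,0.62,-0.07,40]

```text
time_s: 8.18
tcp_pos: [0.4864, 0.3784, 0.0914]
eef_rot: [179.8, 0.5, 27.5]
contact_force: [-1.0, -1.8, 0.3]
gripper_width: 0.0399
gripper_force: 0.0
```

```bash
python3 -c "
from h import *
togo(.486,.381,.033,27.7)
im,c,s=shot('wrist'); cv2.imwrite('pics/w6.png',im)
roi=np.zeros((400,640),bool); roi[60:330,280:360]=1
for m in ((im.max(2)<70)&roi,(im.min(2)>150)&roi):
    l=cv2.connectedComponentsWithStats(m.astype(np.uint8))
    for i in range(1,l[0]):
        if l[2][i,4]>150:
            P=plane(c,np.argwhere(l[1]==i)[:,::-1],.066)[:,:2]; q=cv2.minAreaRect((P*1000).astype(np.float32)); print(l[2][i],np.round(q[0],1),np.round(q[1],1),round(q[2],1))
"
```

```text
at [0.4864 0.3784 0.0914] [179.8   0.5  27.5] shares [ 0.005 -0.011  0.234] turn -0.003 t 8.18 J6 62.0
[280 227  80  28 442] [477.  371.1] [16.7 48.4] 34.1
[306 284  14  21 281] [445.2 359.3] [14.3  8.1] 27.7
[280 321  80   9 709] [427.  344.8] [ 6.2 51.2] 27.4
[ 303  109   17   74 1233] [526.2 402.3] [40.  9.] 27.6
```

Emit:
step_arm:
  plan:
    - [0.005,-0.011,0.08,0,40]
    - [0.005,-0.011,0.16,0,40]
    - [0.005,-0.011,0.232,0,40]
    - [0.005,-0.011,0.232,0,40]
    - [0.005,-0.011,0.232,0,0]
    - [0.005,-0.011,0.232,0,0]
    - [0.005,-0.011,0.232,0,0]
    - [0.005,-0.011,0.232,0,0]
    - [0.005,-0.011,0.232,0,0]
    - [0.005,-0.011,0.232,0,0]
    - [0.005,-0.011,0.232,0,0]
    - [0.005,-0.011,0.232,0,0]
  newtons: 25

```text
time_s: 9.23
tcp_pos: [0.4878, 0.3846, 0.0393]
eef_rot: [179.9, -0.0, 27.8]
contact_force: [4.8, -5.3, 1.2]
gripper_width: 0.009
gripper_force: 25.0
```

Emit:
step_arm:
  plan:
    - [0,0,-0.06,0,0]
    - [0,0,-0.12,0,0]
    - [0,0,-0.18,0,0]
    - [0,0,-0.26,0,0]
    - [0,0,-0.36,0,0]
    - [0,0,-0.48,0,0]
    - [0,0,-0.6,0,0]
    - [0,0,-0.6,0,0]
    - [0,0,-0.6,0,0]
    - [0,0,-0.6,0,0]

```text
time_s: 10.07
tcp_pos: [0.4865, 0.3852, 0.1885]
eef_rot: [-180.0, 0.0, 27.8]
contact_force: [0.3, -0.6, -0.5]
gripper_width: 0.009
gripper_force: 25.0
```

```bash
python3 -c "
from h import *
togo(.48,.13,.19,27.7)
im,c,s=shot('scene'); c2=cam('top'); t=eyes.capture('top')[:,:,::-1]
g=cv2.resize(t[160:300,150:380],(690,420),interpolation=cv2.INTER_CUBIC); cv2.imwrite('pics/t2.png',g)
for p in ([.5,.13,0],[.42,.13,0],[.42,.2,0],[.56,.13,0]): print(p,proj(c2,p).round(0))
"
```

```text
at [0.4865 0.3852 0.1885] [-180.     0.    27.8] shares [-0.499  0.891 -0.006] turn 0.001 t 10.07 J6 61.0
[0.5, 0.13, 0] [[285. 219.]]
[0.42, 0.13, 0] [[284. 250.]]
[0.42, 0.2, 0] [[257. 249.]]
[0.56, 0.13, 0] [[285. 195.]]
```

Emit:
step_arm:
  plan:
    - [-0.06,0.1,0,0,0]
    - [-0.12,0.2,0,0,0]
    - [-0.18,0.3,0,0,0]
    - [-0.25,0.4,0,0.08,0]
    - [-0.31,0.5,0,0.16,0]
    - [-0.38,0.6,0,0.25,0]
    - [-0.44,0.7,0,0.34,0]
    - [-0.5,0.8,0,0.42,0]
    - [-0.5,0.8,0,0.463,0]
    - [-0.5,0.8,0,0.463,0]
    - [-0.5,0.8,0,0.463,0]

```text
time_s: 11.08
tcp_pos: [0.4694, 0.1499, 0.188]
eef_rot: [180.0, 0.0, 0.1]
contact_force: [0.3, 0.4, -1.0]
gripper_width: 0.009
gripper_force: 25.0
```

```bash
python3 -c "
from h import *
togo(.468,.15,.030,0)
im,c,s=shot('wrist'); t=eyes.capture('top')[:,:,::-1]
print('brush',plane(cam('top'),[(272,262),(272,278)],.01).round(3))
g=cv2.resize(t[160:300,150:380],(690,420),interpolation=cv2.INTER_CUBIC); cv2.imwrite('pics/t3.png',np.vstack([g[:,:640],im])[:,:] if 0 else np.hstack([cv2.resize(g,(400,243)),cv2.resize(im,(400,243))]))
"
```

```text
at [0.4694 0.1499 0.188 ] [1.8e+02 0.0e+00 1.0e-01] shares [-0.005 -0.001  0.632] turn 0.001 t 11.08 J6 49.0
brush [[0.388 0.159 0.01 ]
 [0.347 0.157 0.01 ]]
```

View pics/t3.png

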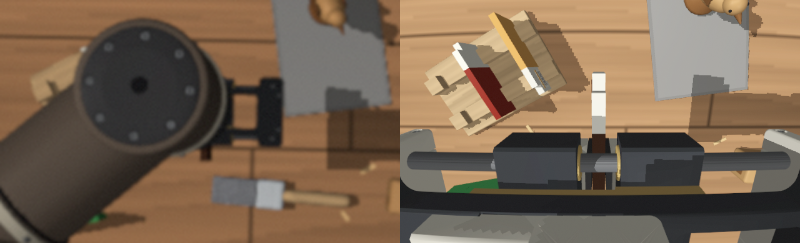

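The wrist view shows the tablet held by its dark part near (598,145), with the white end clear at (598,95). The other two tablets are still in their slots. Now I lower it and set it down.

Emit:
step_arm:
  plan:
    - [0,0,0.12,0,0]
    - [0,0,0.24,0,0]
    - [0,0,0.36,0,0]
    - [0,0,0.46,0,0]
    - [0,0,0.54,0,0]
    - [0,0,0.59,0,0]
    - [0,0,0.61,0,0]
    - [0,0,0.625,0,0]
    - [0,0,0.625,0,0]
    - [0,0,0.625,0,0]

```text
time_s: 12.02
tcp_pos: [0.47, 0.1507, 0.0329]
eef_rot: [-180.0, -0.0, 0.0]
contact_force: [-0.5, -0.2, -0.4]
gripper_width: 0.0089
gripper_force: 25.0
```

Emit:
step_arm:
  plan:
    - [0,0,0.005,0,0]
    - [0,0,0.01,0,0]
    - [0,0,0.01,0,0]

```text
time_s: 12.27
tcp_pos: [0.4698, 0.1503, 0.0302]
eef_rot: [-180.0, -0.0, -0.0]
contact_force: [-0.0, -0.2, -0.5]
gripper_width: 0.0089
gripper_force: 25.0
```

Nearly down, with a gap of 1 mm or less. I'll open the fingers gently.

Emit:
step_arm:
  plan:
    - [0,0,0.004,0,0]
    - [0,0,0.004,0,12]
    - [0,0,0.004,0,16]
    - [0,0,0.004,0,24]
    - [0,0,0.004,0,40]
    - [0,0,0.004,0,60]
    - [0,0,0.004,0,75]
    - [0,0,0.004,0,80]
    - [0,0,0.004,0,80]
    - [0,0,0.004,0,80]
    - [0,0,0.004,0,80]

```text
time_s: 13.18
tcp_pos: [0.4696, 0.1501, 0.0288]
eef_rot: [-180.0, -0.0, -0.0]
contact_force: [0.2, 0.2, 0.5]
gripper_width: 0.0637
gripper_force: 0.0
```

```bash
python3 -c "
from h import *
togo(.468,.15,.045,0); s0=eyes.capture('scene')[:,:,::-1]; im,c,s=shot('wrist')
cv2.imwrite('pics/v1.png',np.hstack([cv2.resize(s0[100:260,280:520],(400,267)),cv2.resize(im,(400,267))]))
"
```

```text
at [0.4696 0.1501 0.0288] [-180.   -0.   -0.] shares [-0.006  0.001 -0.065] turn -0.0 t 13.18 J6 49.0
```

View pics/v1.png

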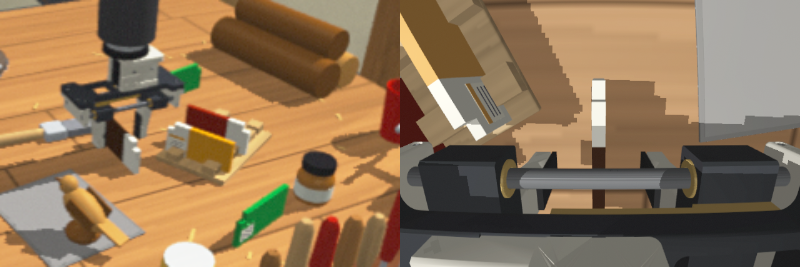

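The tablet stands upright between the fingers, and the rest is untouched. Next I push it over with the left finger so it falls into the open jaw, label up.

Emit:
step_arm:
  plan:
    - [0,0,-0.055,0,84]
    - [0,0,-0.055,0,84]
    - [0,0.04,-0.055,0,84]
    - [0,0.08,-0.055,0,84]
    - [0,0.11,-0.055,0,84]
    - [0,0.13,-0.055,0,84]
    - [0,0.15,-0.055,0,84]
    - [0,0.17,-0.055,0,84]
    - [0,0.19,-0.055,0,84]
    - [0,0.21,-0.055,0,84]
    - [0,0.23,-0.055,0,84]
    - [0,0.23,-0.055,0,84]

```text
time_s: 14.28
tcp_pos: [0.4693, 0.0918, 0.0425]
eef_rot: [180.0, 0.0, -0.0]
contact_force: [-0.5, -0.9, 0.3]
gripper_width: 0.0841
gripper_force: 0.0
```

```bash
cat > fl.py <<'E'
from h import *
import sys
im,c,s=shot('wrist'); cv2.imwrite(f'pics/{sys.argv[1]}.png',im); np.save("f.npy",np.r_[s["tcp_pos"],s["eef_rot"]])
m=(im.min(2)>135).astype(np.uint8)
l=cv2.connectedComponentsWithStats(m)
for i in range(1,l[0]):
    if l[2][i,4]>300:
        P=plane(c,np.argwhere(l[1]==i)[:,::-1],.009)[:,:2]; q=cv2.minAreaRect((P*1000).astype(np.float32)); print(l[2][i],np.round(q[0],1),np.round(q[1],1),round(q[2],1))
togo(.468,.118,.2,0)
E
python3 fl.py f1
```

```text
[  356     0   275   183 45941] [545.  -13.2] [101.9 164. ] 2.3
[ 224  116  100   70 5837] [512.5 115.9] [39.9 56.6] 0.0
[  8 172  29  30 445] [492. 275.] [16.7 12.3] 28.3
[  15  385  190   15 1640] [332.6 251.4] [ 14.4 153.8] 4.1
at [0.4695 0.0922 0.0426] [180.   0.  -0.] shares [-0.006 -0.103 -0.63 ] turn -0.001 t 14.33 J6 55.0
```

View pics/f1.png

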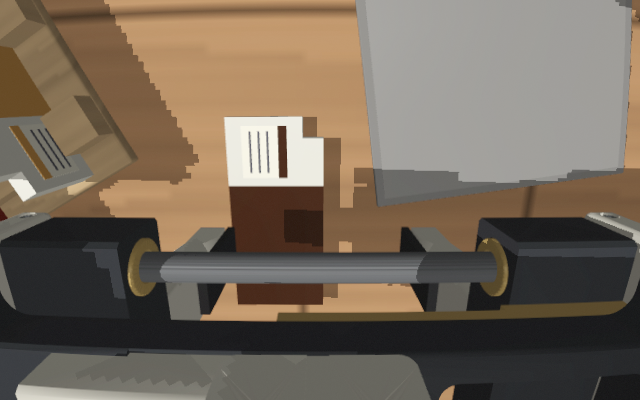

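```bash
python3 -c "
from h import *
togo(.4645,.116,.0045,0)"
```

```text
at [0.4695 0.0922 0.0426] [180.   0.  -0.] shares [-0.02  -0.095  0.152] turn -0.001 t 14.33 J6 55.0
```

The tablet lies flat at about (275,210) with the label up at (265,152) and the notch at (313,127). I'll centre over it, go down, and grip it across its width at about x = -8 mm.

Emit:
step_arm:
  plan:
    - [-0.02,-0.05,0,0,80]
    - [-0.02,-0.095,0,0,80]
    - [-0.02,-0.095,0,0,80]
    - [-0.02,-0.095,0.06,0,80]
    - [-0.02,-0.095,0.11,0,80]
    - [-0.02,-0.095,0.14,0,80]
    - [-0.02,-0.095,0.152,0,80]
    - [-0.02,-0.095,0.152,0,80]
    - [-0.02,-0.095,0.152,0,80]

```text
time_s: 15.08
tcp_pos: [0.4647, 0.1165, 0.0047]
eef_rot: [180.0, 0.0, 0.0]
contact_force: [-0.3, -1.0, 0.7]
gripper_width: 0.0801
gripper_force: 0.0
```

Emit:
step_arm:
  plan:
    - [0,0,0,0,50]
    - [0,0,0,0,50]
    - [0,0,0,0,50]
    - [0,0,0,0,50]
    - [0,0,0,0,50]
    - [0,0,0,0,50]
    - [0,0,0,0,50]
  newtons: 25

```text
time_s: 15.67
tcp_pos: [0.4647, 0.1165, 0.0048]
eef_rot: [-180.0, -0.0, -0.0]
contact_force: [-0.3, 0.1, 4.0]
gripper_width: 0.0556
gripper_force: 25.0
```

Emit:
step_arm:
  plan:
    - [0,0,-0.03,0,40]
    - [0,0,-0.08,0,40]
    - [0,0,-0.16,0,40]
    - [0,0,-0.26,0,40]
    - [0,0,-0.36,0,40]
    - [0,0,-0.46,0,40]
    - [0,0,-0.56,0,40]
    - [0,0,-0.64,0,40]
    - [0,0,-0.68,0,40]
    - [0,0,-0.68,0,40]
    - [0,0,-0.68,0,40]

```text
time_s: 16.58
tcp_pos: [0.4642, 0.1164, 0.1743]
eef_rot: [-180.0, -0.0, -0.0]
contact_force: [0.0, 0.5, -0.2]
gripper_width: 0.0555
gripper_force: 25.0
```

```bash
python3 -c "
from h import *
togo(.539,-.012,.175,0)
c=cam('top'); t=cv2.imread('pics/top0.png'); b,g,rr=[t[...,i].astype(int) for i in range(3)]
m=((abs(rr-b)<25)&(t.max(2)>70)).astype(np.uint8); m=cv2.morphologyEx(m,cv2.MORPH_OPEN,np.ones((3,3)))
l=cv2.connectedComponentsWithStats(m); k=l[1][200,335]; q=cv2.minAreaRect(np.argwhere(l[1]==k)[:,::-1].astype(np.float32)); print(q, plane(c,q[0],.003), plane(c,cv2.boxPoints(q),.003).round(3))"
```

```text
at [0.4642 0.1164 0.1743] [-180.   -0.   -0.] shares [ 0.299  0.513 -0.003] turn -0.0 t 16.58 J6 52.0
((339.62939453125, 185.61285400390625), (75.7454605102539, 61.123046875), 83.36748504638672) [[ 0.5883182  -0.01093784  0.003     ]] [[ 0.677  0.082  0.003]
 [ 0.699 -0.078  0.003]
 [ 0.501 -0.102  0.003]
 [ 0.48   0.054  0.003]]
```

Emit:
step_arm:
  plan:
    - [0.04,0.06,0,0,40]
    - [0.08,0.14,0,0,40]
    - [0.13,0.22,0,0,40]
    - [0.18,0.3,0,0,40]
    - [0.22,0.38,0,0,40]
    - [0.26,0.45,0,0,40]
    - [0.3,0.51,0,0,40]
    - [0.3,0.51,0,0,40]
    - [0.3,0.51,0,0,40]
    - [0.3,0.51,0,0,40]
    - [0.3,0.51,0,0,40]
    - [0.3,0.51,0,0,40]

```text
time_s: 17.58
tcp_pos: [0.5391, -0.0105, 0.1743]
eef_rot: [180.0, 0.0, 0.0]
contact_force: [0.4, 0.1, -0.6]
gripper_width: 0.0557
gripper_force: 25.0
```

```bash
python3 - <<'E'
from h import *
im,c,s=shot('wrist'); l=cv2.connectedComponentsWithStats((im.min(2)>135).astype(np.uint8))
z=s["tcp_pos"][2]+.005
for i in range(1,l[0]):
    if l[2][i,4]>300:
        q=cv2.minAreaRect((plane(c,np.argwhere(l[1]==i)[:,::-1],z)[:,:2]*1000).astype(np.float32)); print(l[2][i],np.round(q[0],1),np.round(q[1],1),round(q[2],1))
print(s["tcp_pos"],s["gripper_force"],s["gripper_width"],abs(s["qd"]).max(),s["time_s"])
# dial and dove unchanged in the top view / scene
a=cv2.imread("pics/scene0.png"); b=eyes.capture("scene")[:,:,::-1]
for n,(x,y,w,h) in dict(dial=(190,230,50,35),pink=(160,185,50,40),jar=(455,190,30,32),tin=(375,245,35,35),brush=(272,168,70,22),gouge=(268,265,100,50),rack=(375,170,60,35),blank=(228,168,32,32)).items():
    print(n,np.abs(a[y:y+h,x:x+w].astype(int)-b[y:y+h,x:x+w]).mean().round(1))
E
```

```text
[ 337    7   56   43 1153] [639.1 -31.6] [17.2 22.4] 7.2
[  218    23   188   204 18702] [597.9 -11.2] [92.8 74.2] 8.0
[ 530   49  110  116 7820] [ 605.6 -137.7] [50.6 54.4] 12.4
[ 586  213   54   42 1112] [ 547.5 -166.6] [42.1 12.6] 67.8
[  15  385  190   15 1724] [443.3 116.7] [ 11.5 123.2] 4.2
[ 0.53907482 -0.01051952  0.17425893] 24.999720454216003 0.05570628905101293 0.2738958855613456 17.5833
dial 23.2
pink 17.6
jar 3.3
tin 2.7
brush 9.1
gouge 3.5
rack 6.9
blank 3.3
```

```bash
python3 -c "
from plant import workorder
print(workorder.close_job())"
```

```text
the job is handed in; nothing more can be done
None
```

I set the dial on the daylight mark, then took out the walnut tablet and handed the job in holding it label-up, gripped on its plain part, with the label over the middle of the mat about 18 cm above the bench; the hand-in gave no verdict.

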